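# Tip the last tablet tube out of its tall holder

### The arm

A 6-joint arm with a two-finger parallel gripper is mounted at the origin on the work surface. World frame = base frame: x ahead of the robot, y to its left, z up, the work surface at z = 0. Lengths are in m, angles in rad, forces in N, time in s.
With the tool pointing down it reaches from about 0.275 to 0.875 m from the base axis. Payload 12.5 kg.
Tool frame: the origin (TCP) lies at the very end of the fingers, on their centre line; the grasp point (between the pads) lies 19 mm behind it; z points along the fingers, y is the line along which they close (so a half turn about z gives the same grasp; the last joint's range is limited). The gripper opens to 85 mm and grips with 20 to 120 N. Pads are 22 mm wide; open, the fingers measure 114 mm over their backs; the gripper's body (76 mm by 85 mm) begins 54 mm behind the grasp point. The pads swing forward as they close: fully open they stand 13 mm farther back than shut.
Start: joints at [1.076, 0.351, 1.652, -0, 1.139, -0.085], TCP at [0.219, 0.504, 0.231] pointing down, gripper open.
Joint ranges: [-2.75, 2.75], [-0.79, 2.1], [0.01, 2.65], [-1.57, 4.71], [0.07, 3.14], [-2.87, 2.87]. Speed limits (rad/s): [2.22, 2.22, 2.79, 3.14, 3.14, 3.14].

### API

Orientations are given as a 3x3 rotation matrix whose columns are the frame's x, y, z axes.
In Python, from bench import manip gives the robot as it stands. Calls block until the motion is done:
- manip.move_ptp(position, orientation): joint-space move of the TCP to a pose.
- manip.move_l(position, attitude=None, max_speed=0.15): straight line of the TCP; attitude=None keeps the orientation; max_speed is the mean speed in m/s.
- manip.move_j(angles): joint-space move.
- manip.set_gripper(opening, effort=None): opening from 0.0 (shut) to 1.0 (fully open); effort is the grip in N (None keeps the last); returns when the fingers have stopped.
- manip.dwell(seconds).
- manip.inverse_kinematics(position, orientation): joint angles nearest the present ones, or None.
- manip.grab_frame(name): name is "scene" or "top" or "wrist"; returns (picture, depth): 384x512x3 uint8, red, green, blue; 384x512 float32, m along the optical axis (not along the pixel's ray), 0 where there is no reading.
- manip.get_calibration(name): a dict with "camera_matrix" (3x3 intrinsics, pixels), "R" (3x3) and "t" (3): a world point X has camera coordinates R X + t. Camera axes: x right, y down, z forward; pixel columns grow to the right and rows downward; lengths in m; the calibration is good to about 2 mm. The wrist camera is an equidistant fisheye: a pixel r from the principal point sees the ray r / f radians off the axis. A picture is of the moment at which its call begins: read the wrist's pose just before it. get_calibration takes no time and is no camera call; for the wrist camera it gives the pose at the moment of the call.
A pose or a line that the arm cannot do raises manip.Unreachable and nothing moves.
- manip.sign_off(): hands the job in; it is judged then, once.
Trained networks look in the newest picture that a camera, given by its name, has taken for a name from the list of things; names that differ only in an ending like _2 or _b are one class to them, and where a whole thing is asked for, a point or a joint stands for the part that bears it (a point fixed in the world has none). Each returns a list of dicts, best first, with "confidence" (0 to 1); they miss things now and then, are a little off and sometimes report something else, mostly with a low value. They report only what shows in the picture. A call takes as long as a camera call. They do not tell look-alikes from the thing itself.
- manip.look_for(camera, name): "at" ([x, y, z] in m, in world coordinates, good to about 4 mm: the middle of the surface that is visible of it).
Readings, each from a call of its own:
- manip.current_time(): time.
- manip.current_qpos(): joint angles.
- manip.current_joint_vel(): joint speeds.
- manip.current_joint_torque(): joint torques, N m.
- manip.current_ee_pos(): TCP position.
- manip.current_tcp_rot(): TCP orientation.
- manip.current_force(): force on the tool from outside, world axes, zero at the start.
- manip.current_ft_torque(): the same for the moment, N m.
- manip.current_grip_width(): opening from 0.0 (shut) to 1.0 (fully open).
- manip.current_grip_force(): force on a finger pad.
Only numpy, scipy, OpenCV 4.12 (cv2) and the standard library are available. Lean on these libraries where they do the work, as an engineer would, in place of code of your own. Each camera call takes 0.05 s, during which the arm holds its last target. There are 200 camera calls.

### The job

Take the tall narrow aluminium holder out of its leaning stand and tip it mouth-down low over the blue tray, so that the tablet tube at its bottom slides out gently and stays in the tray. Then put the empty holder back fully home in its stand and let go. Keep the tube off the bench top, and leave the other things on the bench where they stand.

Things in the scene. Friction and masses are not known exactly. Their poses are not given: they have to be found in the camera images.
- stand: fixed white plastic leaning stand on a 120 x 170 mm foot plate. Origin: centre of the plate's underside on the bench. z up; +y is the horizontal direction in which its open cradle, and the holder in it, leans, 35 degrees from vertical. Along the leaning axis: side cheeks 45 mm high and 62 mm apart in x, a 20 mm lip on the -y side, a back rest 34 mm wide and 100 mm high, flared at the top, on the +y side under the holder
- seat_mid (a point): where the holder's centre (half-way up) lies when the holder is fully home: foot flat on the cradle floor, lower face against the back rest; in the stand frame [0, 0.0245, 0.1198] m. There the holder has 6 mm free to each cheek, 11 mm to the lip and none to the back rest, so lower it in along its axis a few mm clear of the rest
- seat_mouth (a point): where the centre of the holder's mouth lies when it is fully home; in the stand frame [0, 0.079, 0.1976] m
- holder_mid (a point): centre, half-way up, of the loose tall narrow holder: a square bare-aluminium canister 50 x 50 mm outside, 190 mm tall, 3 mm walls, 44 x 44 mm open inside, about 160 g. It starts home in the stand, leaning 35 degrees to the stand's +y. Grip it across its two faces that look along x, above the cradle
- holder_mouth (a point): centre of the holder's open mouth (95 mm from its centre)
- holder: the same holder; origin at the centre of its foot, z along it to the mouth. Its inside is polished: the tube slides out by itself once the mouth points 20 degrees or more below level
- tube: the tablet tube; origin at the centre of its flat foot, z along it
- tube_mid (a point): centre of the loose tablet tube: white plastic with a grey cap, 32 mm in diameter, 110 mm long, about 70 g; it starts at the bottom of the holder, its cap 75 mm below the rim, out of reach of fingers
- tray: fixed open blue plastic tray, 200 mm (x) by 280 mm (y) outside, 60 mm high, 5 mm walls and floor. Origin: centre of its underside on the bench; z up
- carton: bystander: upright medicine carton 60 x 85 x 120 mm, orange stripe; origin under its centre, at the back of the bench
- amber: bystander: amber glass bottle 64 mm in diameter, 130 mm tall; origin under its centre, at the back
- jar: bystander: white jar 72 mm in diameter, 85 mm tall; origin under its centre, at the back
- flatbox: bystander: flat carton 70 x 110 x 28 mm between the stand and the tray; origin under its centre
- pot: bystander: short square aluminium pot 65 x 65 x 90 mm; origin under its centre
- carton2: bystander: carton 120 x 50 x 50 mm; origin under its centre
- spatula: bystander: spatula 180 mm long, lying; its origin lies under its middle
There are look-alikes about, which are no part of the job. What is shaped like the holder but green is not meant.

How it is judged:
On the way, in this order (a step that is already met when the one before it is completed fails the run):
1. the holder is off its stand and tipped, its mouth below level (angle between holder's own z axis and vertical above 1.65 rad and distance between holder_mid and seat_mid above 0.1 m), for 0.1 s.
2. the tube is in the tray, out of the holder (x of tube_mid in the frame of tray between -0.095 and 0.095 m and y of tube_mid in the frame of tray between -0.135 and 0.135 m and height (world z) of tube_mid below 0.075 m and distance between tube_mid and holder_mid above 0.1 m), for 0.2 s.
At the end, for the whole second after the job is handed in: the tube is at rest inside the tray (its centre within the walls and less than 75 mm above the bench), and the holder rests, let go, fully home in the stand: its centre within 18 mm of site seat_mid and its mouth within 25 mm of site seat_mouth (x of tube_mid in the frame of tray between -0.095 and 0.095 m and y of tube_mid in the frame of tray between -0.135 and 0.135 m and height (world z) of tube_mid below 0.075 m and linear speed of tube below 0.03 m/s and linear speed of holder below 0.02 m/s and distance between holder_mid and seat_mid below 0.018 m and distance between holder_mouth and seat_mouth below 0.025 m); the robot touches nothing.
It fails at once if the tube comes down on the bench, outside the tray (height (world z) of tube_mid below 0.05 m and not (x of tube_mid in the frame of tray between -0.095 and 0.095 m and y of tube_mid in the frame of tray between -0.135 and 0.135 m)).
It fails at once if the tube is flung or dropped from high up (faster than 2.6 m/s) (linear speed of tube above 2.6 m/s).
It fails at once if a bystander is shoved more than 40 mm (distance of any of carton, flatbox, amber, jar, pot, carton2, spatula from where it was at the start of the episode above 0.04 m).
It fails at once if a bystander is knocked over (angle between any of carton, flatbox, amber, jar, pot, carton2's own z axis and vertical above 0.5 rad).
It also fails if it takes over 48 s, if anything falls off the work surface, if the arm or the gripper's body presses on something with over 40 N, if the wrist force passes 120 N, or if a joint passes its speed limit or range.

## Working session

There is one attempt and no reset: what is moved stays moved. The work goes in short steps, each a Python script; the robot and the scene stay as the last script left them, time stands still between calls to the robot, and variables do not carry over. Pictures are saved under pics/ and viewed, at most 10 in all, crops included, and the job is handed in when it is done.

```bash
mkdir -p pics; python3 - <<'E'
from bench import manip
import cv2,numpy as np
for c in ("scene","top"):
    p,d=manip.grab_frame(c); cv2.imwrite(f"pics/{c}0.png",p[:,:,::-1]); np.save(f"{c}_d.npy",d); np.save(f"{c}_p.npy",p)
    k=manip.get_calibration(c); np.savez(f"{c}_k.npz",**k)
    print(c,np.round(k["R"],3).tolist(),np.round(k["t"],3), np.round(k["camera_matrix"],1).tolist())
    for n in ("stand","holder","holder_mouth","tray","flatbox","pot","carton","carton2","spatula"):
        print(n,[(np.round(r["at"],3).tolist(),round(r["confidence"],2)) for r in manip.look_for(c,n)][:3])
print(manip.current_time())
E
```

```text
scene [[0.368, 0.93, 0.001], [0.691, -0.273, -0.669], [-0.621, 0.247, -0.744]] [-0.079 -0.296  1.831] [[402.7, 0.0, 263.2], [0.0, 402.7, 191.0], [0.0, 0.0, 1.0]]
stand [([0.505, -0.321, 0.012], 0.83)]
holder [([0.266, -0.449, 0.054], 0.95)]
holder_mouth [([0.266, -0.46, 0.051], 0.79), ([0.5, -0.274, 0.152], 0.77)]
tray [([0.494, -0.445, 0.056], 0.71), ([0.497, 0.21, 0.006], 0.68)]
flatbox [([0.43, -0.062, 0.03], 0.57)]
pot [([0.49, -0.446, 0.056], 0.84)]
carton [([0.775, 0.223, 0.1], 0.71), ([0.639, -0.465, 0.054], 0.71)]
carton2 [([0.775, 0.223, 0.1], 0.71), ([0.639, -0.465, 0.054], 0.71)]
spatula [([0.318, -0.13, 0.006], 0.77)]
top [[0.022, -1.0, -0.004], [-0.994, -0.022, -0.11], [0.11, 0.006, -0.994]] [-0.108  0.541  1.129] [[356.0, 0.0, 254.3], [0.0, 356.0, 193.2], [0.0, 0.0, 1.0]]
stand [([0.448, -0.319, 0.011], 0.85)]
holder [([0.482, -0.269, 0.155], 0.81), ([0.456, -0.315, 0.004], 0.73), ([0.252, -0.453, 0.045], 0.71)]
holder_mouth [([0.482, -0.267, 0.148], 0.93), ([0.255, -0.455, 0.053], 0.88), ([0.734, -0.222, 0.09], 0.41)]
tray [([0.504, 0.214, 0.004], 0.7)]
flatbox [([0.419, -0.056, 0.029], 0.56)]
pot [([0.467, -0.453, 0.044], 0.56)]
carton [([0.744, 0.225, 0.121], 0.76), ([0.616, -0.463, 0.049], 0.59)]
carton2 [([0.744, 0.225, 0.121], 0.76), ([0.616, -0.463, 0.049], 0.59)]
spatula [([0.311, -0.146, 0.003], 0.57), ([0.62, -0.46, 0.047], 0.55)]
1.0
```

View pics/scene0.png

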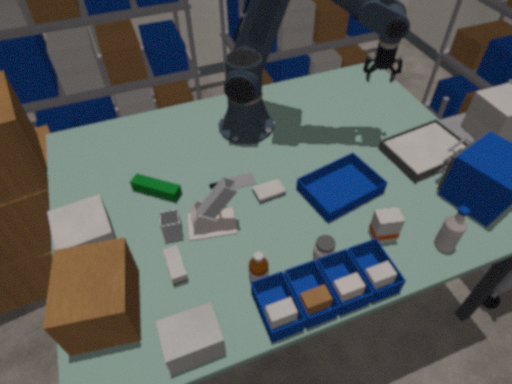

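View pics/top0.png

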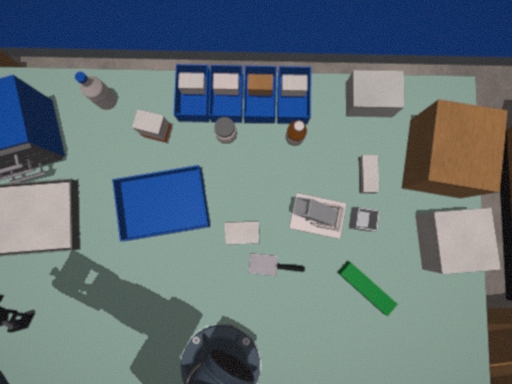

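The scene picture shows the stand with the grey holder at about (213,205), the pot at (172,225), the green decoy at (155,187) and the tray at (342,186). In the top picture the stand is at (318,214), the holder leans left (world +y), and the tray is at (161,203). The flat box (242,232) and the spatula (275,265) lie between them. Next I fit the stand plate, holder and tray from depth.

```bash
cat > h.py <<'E'
import numpy as np,cv2
def cloud(c):
    d=np.load(c+"_d.npy");p=np.load(c+"_p.npy");k=np.load(c+"_k.npz");K=k["camera_matrix"]
    v,u=np.indices(d.shape)
    C=np.stack([(u-K[0,2])/K[0,0]*d,(v-K[1,2])/K[1,1]*d,d],-1)
    return (C-k["t"])@k["R"],p.astype(int),d>0
E
python3 - <<'E'
from h import *
for c in("top","scene"):
    X,p,ok=cloud(c); x,y,z=X[...,0],X[...,1],X[...,2]
    white=(p.min(-1)>120)&(p.max(-1)-p.min(-1)<45)
    box=ok&(abs(x-.47)<.13)&(abs(y+.31)<.105)
    print(c,"bench z",np.median(z[ok&(abs(x-.3)<.05)&(abs(y-.05)<.05)]))
    m=box&(z>.003)&(z<.025)
    pts=X[m][:,:2].astype(np.float32); r=cv2.minAreaRect(pts); print("plate",m.sum(),r,np.median(z[m]))
    h=box&(z>.06); P=X[h]; print("above",h.sum(),P.min(0),P.max(0))
    # upper part of holder
    t=box&(z>.13); P=X[t]; print("top part",len(P),P.min(0).round(3),P.max(0).round(3),P.mean(0).round(3))
    blue=ok&(p[...,2]>p[...,0]+50)&(abs(x-.5)<.17)&(abs(y-.21)<.2)
    P=X[blue]; r=cv2.minAreaRect(P[P[:,2]>.045][:,:2].astype(np.float32)); print("tray",r, P[:,2].max())
    q=X[blue&(z<.015)]; print(" floor",np.median(q,0), cv2.minAreaRect(q[:,:2].astype(np.float32)))
    s=(slice(150,270),slice(280,400)) if c=="top" else (slice(150,270),slice(140,280))
    im=cv2.resize(p[s].astype(np.uint8)[:,:,::-1],None,fx=5 if c=="top" else 4,fy=5 if c=="top" else 4,interpolation=cv2.INTER_CUBIC); np.save(c+"c.npy",im)
    cv2.imwrite(f"pics/{c}crop.png",im)
E
```

```text
top bench z 0.0008577195991436525
plate 1159 ((0.4697999060153961, -0.3100360631942749), (0.25742998719215393, 0.20921345055103302), 0.06825915724039078) 0.006800313255673672
above 1099 [ 0.42723594 -0.41486628  0.06006801] [ 0.5183093  -0.20661312  0.21538438]
top part 570 [ 0.454 -0.31   0.13 ] [ 0.518 -0.207  0.215] [ 0.487 -0.255  0.171]
tray ((0.5046136379241943, 0.20268140733242035), (0.19996464252471924, 0.28088051080703735), 10.831230163574219) 0.06599267688020224
 floor [0.50473575 0.20927076 0.00563478] ((0.5113922953605652, 0.22211316227912903), (0.2061290293931961, 0.29192054271698), 10.786622047424316)
scene bench z 0.002339517671845181
plate 1388 ((0.47023066878318787, -0.30988121032714844), (0.25953418016433716, 0.20958612859249115), 0.09877001494169235) 0.007676753451331271
above 1220 [ 0.43117428 -0.41483263  0.06003828] [ 0.52276724 -0.20605929  0.21748034]
top part 592 [ 0.455 -0.307  0.13 ] [ 0.523 -0.206  0.217] [ 0.496 -0.256  0.173]
tray ((0.5072612762451172, 0.20356610417366028), (0.2032010406255722, 0.2846665382385254), 10.919568061828613) 0.0683570648796488
 floor [0.49063393 0.21310255 0.00747337] ((0.5055464506149292, 0.20391225814819336), (0.20222553610801697, 0.28084492683410645), 10.981831550598145)
```

View pics/topcrop.png

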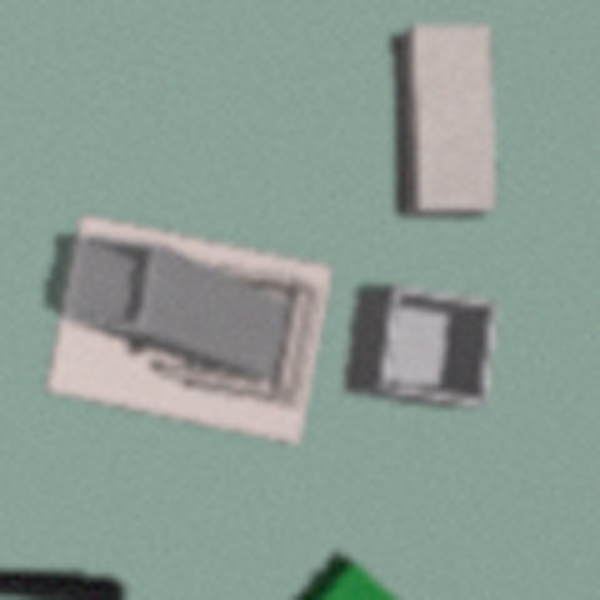

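The crop shows the plate corners at about (82,217), (330,268), (300,442) and (48,390), with the holder leaning to the upper left and the pot to its right. I'll compute the stand pose from these and check the holder cloud against it.

```bash
cat >> h.py <<'E'
def stand_est():
    from itertools import chain
    k=np.load("top_k.npz");K=k["camera_matrix"];R=k["R"];t=k["t"]
    px=np.array([(82,217),(330,268),(300,442),(48,390)])/5+np.array([280,150])-.4
    o=-R.T@t; ray=np.c_[(px-K[:2,2])/[K[0,0],K[1,1]],np.ones(4)]@R
    return o+ray*((.008-o[2])/ray[:,2])[:,None]
E
python3 - <<'E'
from h import *
C=stand_est(); print(C.round(4)); L=np.linalg.norm
print("edges",[round(L(C[i]-C[(i+1)%4]),4) for i in range(4)])
c=C.mean(0)[:2]; d=(C[0]-C[1]+C[3]-C[2])[:2]; d/=L(d); ex=np.array([d[1],-d[0]])
print("centre",c,"lean",d,np.degrees(np.arctan2(d[1],d[0])))
Y=np.r_[d,0];Xs=np.r_[ex,0]; ax=np.sin(np.radians(35))*Y+np.array([0,0,np.cos(np.radians(35))]); n=np.cross(ax,Xs)
O=np.r_[c,0]; mid=O+Y*.0245+[0,0,.1198]; print("mid",mid,"mouth",O+Y*.079+[0,0,.1976])
for cam in("top","scene"):
    X,p,ok=cloud(cam); m=ok&(L(X-mid,axis=-1)<.13)
    Q=(X[m]-mid)@np.c_[Xs,n,ax]
    # n direction: perpendicular; print extents for slab above the cheeks
    s=(Q[:,2]>0)&(abs(Q[:,1])<.04)&(abs(Q[:,0])<.05)
    S=Q[s]; print(cam,"n",n.round(2),"x pct",np.percentile(S[:,0],[1,5,50,95,99]).round(4),"n pct",np.percentile(S[:,1],[1,5,50,95,99]).round(4),"ax",np.percentile(S[:,2],[95,99,100]).round(4))
    for a in np.arange(-.04,.1,.02):
        B=Q[(abs(Q[:,2]-a)<.01)&(abs(Q[:,1])<.04)&(abs(Q[:,0])<.04)]
        if len(B)>5: print(round(a,2),np.percentile(B[:,0],[3,97]).round(4),np.percentile(B[:,1],[3,50,97]).round(4))
print("stand pose scene check")
# plate-height points from scene, oriented extents
for cam in("top","scene"):
    X,p,ok=cloud(cam); m=ok&(X[...,2]>.004)&(X[...,2]<.013)&(L(X[...,:2]-c,axis=-1)<.11)&(p[...,0]>p[...,1]-3)
    q=(X[m][:,:2]-c)@np.c_[ex,d]; print(cam,np.percentile(q,[1,99],axis=0).round(4).tolist())
E
```

```text
[[ 0.5498 -0.2344  0.008 ]
 [ 0.5195 -0.3983  0.008 ]
 [ 0.405  -0.3781  0.008 ]
 [ 0.4352 -0.2132  0.008 ]]
edges [np.float64(0.1667), np.float64(0.1162), np.float64(0.1676), np.float64(0.1166)]
centre [ 0.47739409 -0.30599234] lean [0.18092892 0.98349617] 79.57612847464843
mid [ 0.48182685 -0.28189668  0.1198    ] mouth [ 0.49168748 -0.22829614  0.1976    ]
top n [ 0.15  0.81 -0.57] x pct [-0.0246 -0.0243  0.0006  0.0231  0.0252] n pct [-0.0274 -0.0269 -0.0177  0.0221  0.0233] ax [0.0954 0.0973 0.0986]
-0.04 [-0.0355  0.035 ] [-0.0353 -0.0254  0.0239]
-0.02 [-0.0249  0.0231] [-0.0273 -0.0257  0.0128]
0.0 [-0.0248  0.0222] [-0.0272 -0.0258  0.0113]
0.02 [-0.0247  0.0225] [-0.0272 -0.025   0.0228]
0.04 [-0.0244  0.0227] [-0.0273 -0.024   0.0224]
0.06 [-0.0244  0.023 ] [-0.027  -0.0012  0.0224]
0.08 [-0.0243  0.0231] [-0.0268 -0.0119  0.0221]
0.1 [-0.024   0.0253] [-0.0268 -0.0051  0.0226]
scene n [ 0.15  0.81 -0.57] x pct [-0.0247 -0.0223  0.0224  0.0282  0.0294] n pct [-0.0278 -0.0266 -0.0093  0.0225  0.0248] ax [0.0962 0.0986 0.1011]
-0.04 [-0.0304  0.0376] [-0.0331 -0.0122  0.0356]
-0.02 [-0.0204  0.029 ] [-0.0272 -0.0185  0.0326]
0.0 [-0.0208  0.0281] [-0.0265 -0.0146  0.0346]
0.02 [-0.0181  0.0284] [-0.0272 -0.0161  0.0215]
0.04 [-0.0205  0.0289] [-0.0275 -0.0176  0.0229]
0.06 [-0.0235  0.0286] [-0.0268 -0.0133  0.0217]
0.08 [-0.0234  0.0286] [-0.0262 -0.0014  0.023 ]
0.1 [-0.0242  0.0286] [-0.0274 -0.0004  0.0232]
stand pose scene check
top [[-0.0589, -0.0834], [0.0592, 0.0838]]
scene [[-0.0531, -0.083], [0.063, 0.0829]]
```

```bash
cat >> h.py <<'E'
ex=np.array([.98350,-.18093,0]); ey=np.array([.18093,.98350,0]); ez=np.array([0,0,1.])
O=np.array([.4775,-.306,0])+.001*ex
TC=np.array([.506,.203,0]); ta=np.radians(10.9)
ty=np.array([-np.sin(ta),np.cos(ta),0]); tx=np.array([np.cos(ta),np.sin(ta),0])
def axes(lean,tilt):              # lean: horizontal unit vec; returns holder x, n, axis
    a=np.sin(tilt)*lean+np.cos(tilt)*ez; x=np.cross(lean,ez); return x,np.cross(a,x),a
def tcp(mouth,lean,tilt,dep=.015,s=.065,sg=1,b=0.):   # b: tool turned from n toward -axis
    x,n,a=axes(lean,tilt); z=np.cos(b)*n-np.sin(b)*a; y=sg*x
    return mouth-s*a+dep*z, np.c_[np.cross(y,z),y,z]
T0=np.radians(35); MOUTH=O+.079*ey+.1976*ez
E
python3 - <<'E'
from h import *
from bench import manip
n=axes(ey,T0)[1]; a=axes(ey,T0)[2]; print(n,a)
for sg in(1,-1):
  for b in (0,20,40):
    b=np.radians(b); print("sg",sg,"b",round(np.degrees(b)))
    for nm,off,lean,m,t in [("via",.12,ey,MOUTH+.2*ez,35),("pre",.12,ey,MOUTH,35),("grip",0,ey,MOUTH,35),("lift",0,ey,MOUTH+.2*a,35),("tray35",0,ty,TC-.05*ty+.25*ez,35),("lvl",0,ty,TC-.05*ty+.12*ez,85),("tip",0,ty,TC-.05*ty+.08*ez,120),("out",0,ty,TC-.2*ty+.22*ez,120)]:
        p,R=tcp(m,lean,np.radians(t),sg=sg,b=b); q=manip.inverse_kinematics(p-off*R[:,2],R)
        print(nm,p.round(3),None if q is None else np.round(q,2))
E
```

```text
[ 0.14820918  0.80563604 -0.57358098] [0.10377718 0.56411243 0.81915204]
sg 1 b 0
via [ 0.488 -0.253  0.336] [-0.98  0.61  1.1   0.72  2.1  -0.65]
pre [ 0.488 -0.253  0.136] [-0.98  0.78  1.29  0.63  1.81 -0.89]
grip [ 0.488 -0.253  0.136] [-0.88  0.78  1.51  0.68  1.59 -0.95]
lift [ 0.509 -0.14   0.3  ] [-0.72  0.47  1.6   0.78  1.67 -0.71]
tray35 [0.52  0.129 0.188] [-0.23  0.59  1.72  0.86  1.43 -0.82]
lvl [0.527 0.092 0.099] [ 0.04  0.5   1.8   0.11  0.86 -0.22]
tip [0.528 0.091 0.1  ] [ 0.33  0.58  1.78 -0.64  0.97  0.56]
out [ 0.556 -0.056  0.24 ] [ 0.05  0.36  1.72 -0.6   1.07  0.16]
sg 1 b 20
via [ 0.488 -0.257  0.332] [-0.89  0.45  1.14  0.49  1.93 -0.62]
pre [ 0.488 -0.257  0.132] [-0.89  0.58  1.41  0.45  1.57 -0.8 ]
grip [ 0.488 -0.257  0.132] [-0.8   0.64  1.59  0.5   1.33 -0.84]
lift [ 0.508 -0.144  0.296] [-0.63  0.36  1.6   0.54  1.49 -0.58]
tray35 [0.521 0.126 0.184] [-0.13  0.47  1.74  0.62  1.22 -0.62]
lvl [0.528 0.087 0.1  ] [ 0.2   0.52  1.8  -0.35  0.86  0.25]
tip [0.528 0.087 0.103] [ 0.45  0.7   1.74 -0.92  1.2   0.83]
out [ 0.557 -0.06   0.243] [ 0.18  0.43  
[... 1324 characters left out ...]
1.74  0.62  1.22  2.52]
lvl [0.528 0.087 0.1  ] None
tip [0.528 0.087 0.103] [ 0.45  0.7   1.74 -0.92  1.2  -2.31]
out [ 0.557 -0.06   0.243] [ 0.18  0.43  1.76 -0.98  1.18 -2.65]
sg -1 b 40
via [ 0.487 -0.261  0.33 ] [-0.73  0.31  1.21  0.23  1.75  2.62]
pre [ 0.487 -0.261  0.13 ] [-0.73  0.42  1.54  0.23  1.33  2.52]
grip [ 0.487 -0.261  0.13 ] [-0.69  0.53  1.67  0.26  1.08  2.5 ]
lift [ 0.507 -0.149  0.294] [-0.5   0.28  1.61  0.26  1.34  2.76]
tray35 [0.522 0.121 0.182] [0.01 0.4  1.74 0.29 1.07 2.81]
lvl [0.529 0.082 0.102] [ 0.35  0.6   1.77 -0.73  1.02 -2.51]
tip [0.529 0.085 0.107] [ 0.52  0.85  1.69 -1.11  1.46 -2.14]
out [ 0.557 -0.063  0.247] [ 0.26  0.55  1.79 -1.27  1.37 -2.38]
```

```bash
python3 - <<'E'
from h import *
from bench import manip
n=axes(ey,T0)[1]
p,R=tcp(MOUTH,ey,T0)
manip.move_ptp(p-.12*n+.2*ez,R); manip.set_gripper(1.0)
manip.move_l(p-.10*n,R,max_speed=.3)
im,d=manip.grab_frame("wrist"); cv2.imwrite("pics/w1.png",im[:,:,::-1])
print([(np.round(r["at"],3),r["confidence"]) for r in manip.look_for("wrist","holder_mouth")],MOUTH)
print([(np.round(r["at"],3),r["confidence"]) for r in manip.look_for("wrist","holder")])
# own check: project expected mouth rim corners & foot into fisheye
k=manip.get_calibration("wrist");K=k["camera_matrix"];x,nn,a=axes(ey,T0)
for i,j,s in[(1,1,0),(-1,1,0),(-1,-1,0),(1,-1,0),(1,-1,-.12),(-1,-1,-.12)]:
    c=k["R"]@(MOUTH+.025*i*x+.025*j*nn+s*a)+k["t"]; r=np.hypot(c[0],c[1]); th=np.arctan2(r,c[2])
    print((i,j,s),(K[0,2]+K[0,0]*th*c[0]/r,K[1,2]+K[1,1]*th*c[1]/r))
print(manip.current_ee_pos(),manip.current_time(),manip.current_force())
E
```

```text
[(array([ 0.308, -0.382,  0.046]), 0.84), (array([ 0.482, -0.288,  0.158]), 0.8), (array([ 0.45 , -0.302,  0.009]), 0.63)] [ 0.49277697 -0.22848443  0.1976    ]
[(array([ 0.483, -0.289,  0.158]), 0.97), (array([ 0.303, -0.382,  0.051]), 0.75), (array([ 0.457, -0.302,  0.008]), 0.65)]
(1, 1, 0) (np.float64(291.1533133355475), np.float64(114.66647139629153))
(-1, 1, 0) (np.float64(232.2359733675444), np.float64(114.63400464899748))
(-1, -1, 0) (np.float64(225.0317525680094), np.float64(117.23750837557591))
(1, -1, 0) (np.float64(298.1774009377552), np.float64(117.27452937065918))
(1, -1, -0.12) (np.float64(292.6494318015062), np.float64(271.22640627490836))
(-1, -1, -0.12) (np.float64(230.493177234986), np.float64(271.17666807346876))
[ 0.47379178 -0.33423363  0.19482781] 5.4417 [0.12063285 0.35897939 0.39267671]
```

View pics/w1.png

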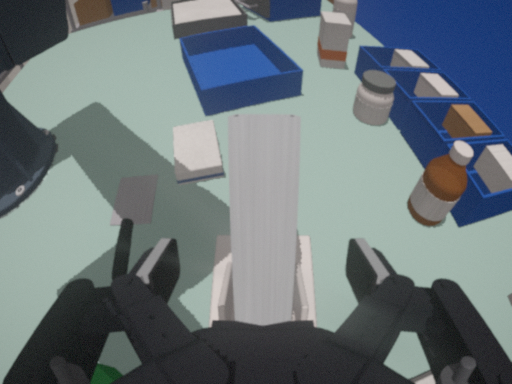

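The wrist view shows the holder squarely between the fingers, with the rim at (229–299,117) against a predicted (225–298,117). The estimate is good to about 2 mm, so I'll grip and lift.

```bash
python3 - <<'E'
from h import *
from bench import manip
x,n,a=axes(ey,T0)
p,R=tcp(MOUTH,ey,T0); p=p+.001*x
manip.move_l(p,R,max_speed=.1); print("F",manip.current_force())
manip.set_gripper(0.0,effort=50); print("grip",manip.current_grip_width(),manip.current_grip_force(),manip.current_force())
np.save("home.npy",np.r_[manip.current_ee_pos(),manip.current_tcp_rot().ravel()])
manip.move_l(p-.003*n,max_speed=.05)
manip.move_l(p-.003*n+.04*a,max_speed=.08); print("F",manip.current_force(),manip.current_grip_width())
manip.move_l(p-.003*n+.17*a,max_speed=.2); print("F",manip.current_force(),manip.current_grip_width(),manip.current_time())
im,d=manip.grab_frame("scene"); cv2.imwrite("pics/lift.png",cv2.resize(im[100:280,120:360,::-1],None,fx=3,fy=3))
E
```

```text
F [0.14631989 0.07890444 0.52621875]
grip 0.5782676268031086 51.229963302612305 [-1.08477549 -3.88179238  2.6922729 ]
F [ 0.0284617  -0.21566518 -2.30625275] 0.5796130772595697
F [ 1.18091461  0.35742743 -2.06763986] 0.5797799564444556 8.7083
```

View pics/lift.png

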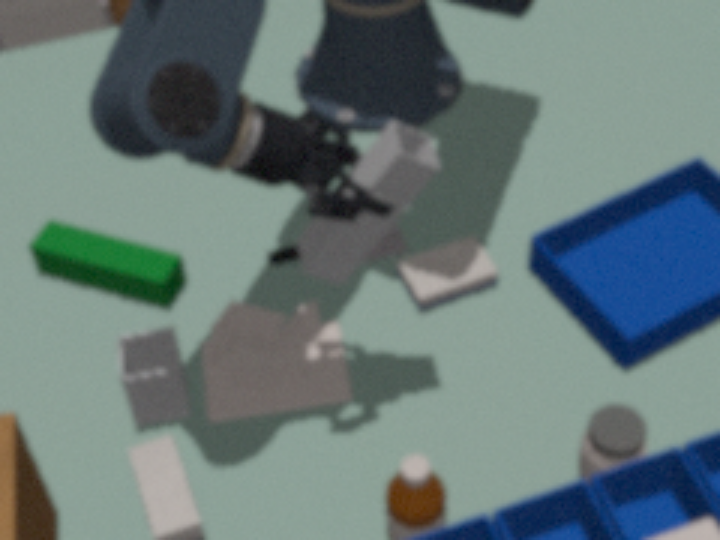

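The scene crop shows the holder held clear of the stand at about (360,200), with the bystanders unmoved. I'll carry it to the tray and tip it.

```bash
python3 - <<'E'
from h import *
from bench import manip
def go(y,z,t,v=.2,ptp=False):
    p,R=tcp(TC+y*ty+z*ez,ty,np.radians(t)); p=p+.001*R[:,1]
    manip.move_ptp(p,R) if ptp else manip.move_l(p,R,max_speed=v)
go(-.05,.28,35,ptp=True); print(manip.current_time())
go(-.05,.20,60,.1)
go(-.05,.14,82,.05); print(manip.current_time(),manip.current_force())
for z,t in[(.12,90),(.105,98),(.09,104),(.085,110),(.08,115),(.08,120)]:
    go(-.05,z,t,.05); manip.dwell(.1)
    print(t,round(manip.current_time(),2),manip.current_force().round(2),manip.current_ft_torque().round(2))
manip.dwell(.4)
for c in("scene","top"):
    im,d=manip.grab_frame(c); s=im[110:290,240:480] if c=="scene" else im[120:300,40:280]
    cv2.imwrite(f"pics/tip_{c}.png",cv2.resize(s[:,:,::-1],None,fx=3,fy=3))
    print([(np.round(r["at"],3),round(r["confidence"],2)) for r in manip.look_for(c,"tube")])
print(manip.current_time(),manip.current_force())
E
```

```text
9.8917
11.6917 [-0.62628945 -0.29226778 -2.2779511 ]
90 12.17 [-0.27 -0.99 -1.42] [0.09 0.07 0.02]
98 12.57 [ 0.13 -0.37 -1.94] [ 0.16  0.04 -0.  ]
104 12.98 [-0.25 -0.24 -1.43] [ 0.3   0.02 -0.01]
110 13.34 [ 0.18  0.44 -2.46] [0.37 0.05 0.04]
115 13.69 [ 0.61 -0.6  -1.93] [0.45 0.06 0.03]
120 14.06 [ 0.61 -0.8  -2.08] [ 0.43  0.08 -0.01]
[]
[(array([ 0.616, -0.459,  0.05 ]), 0.17)]
14.6583 [ 0.63383282 -0.84004241 -2.00181992]
```

View pics/tip_scene.png

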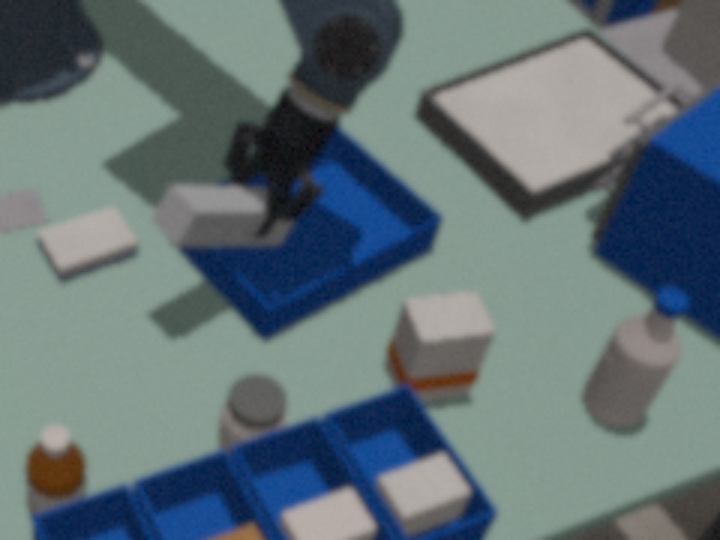

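The scene crop shows the holder tipped over the tray's near end, with its mouth near (290,240). No tube shows yet, so I'll tip further and check the picture and weight again.

```bash
cat >> h.py <<'E'
def go(y,z,t,v=.2,ptp=False):
    from bench import manip
    p,R=tcp(TC+y*ty+z*ez,ty,np.radians(t)); p=p+.001*R[:,1]
    manip.move_ptp(p,R) if ptp else manip.move_l(p,R,max_speed=v)
E
python3 - <<'E'
from h import *
from bench import manip
F=lambda: np.mean([(manip.dwell(.03),manip.current_force())[1] for _ in range(10)],0).round(2)
print(F(),manip.current_ft_torque().round(2))
for t in(125,130,135): 
    go(-.05,.08,t,.05); print(t,F(),manip.current_ft_torque().round(2))
im,d=manip.grab_frame("top")
cv2.imwrite("pics/tip2.png",cv2.resize(im[130:280,80:280,::-1],None,fx=4,fy=4))
print([(np.round(r["at"],3),round(r["confidence"],2)) for r in manip.look_for("top","tube")],manip.current_time())
E
```

```text
[-0.02  0.06 -2.05] [ 0.47  0.07 -0.04]
125 [ 0.    0.02 -1.8 ] [0.48 0.09 0.02]
130 [ 0.43  0.01 -1.8 ] [ 0.5   0.12 -0.02]
135 [-0.15 -0.07 -1.59] [0.58 0.12 0.01]
[(array([0.531, 0.066, 0.193]), 0.27)] 16.8917
```

View pics/tip2.png

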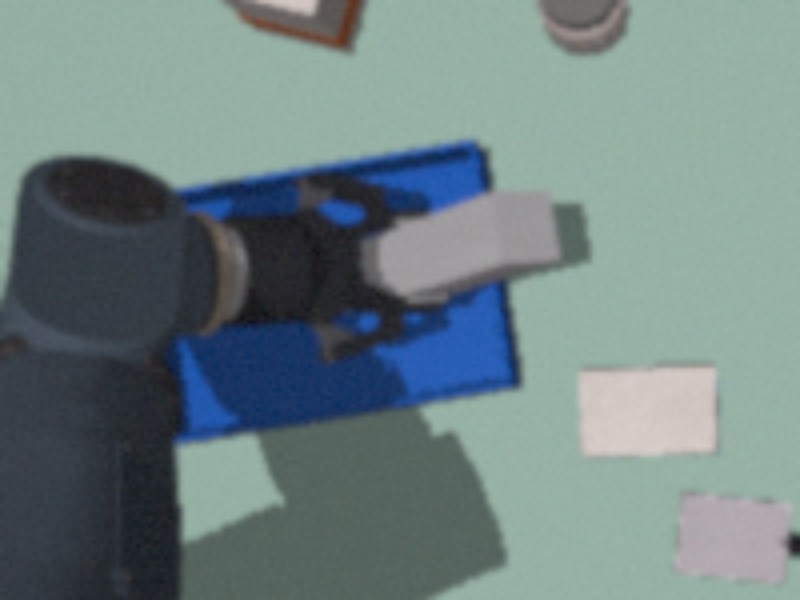

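The top crop shows the holder at about (470,245) with its mouth over the tray; the hand hides whatever lies below it. The load has dropped to about 1.6 N, which is the bare holder, so the tube is likely on the tray floor. I'll withdraw gently, staying over the tray.

```bash
python3 - <<'E'
from h import *
from bench import manip
F=lambda: np.mean([(manip.dwell(.03),manip.current_force())[1] for _ in range(10)],0).round(2)
go(-.07,.11,135,.06); print(F())
go(-.09,.16,130,.1); print(F())
go(-.09,.24,125,.15); print(F())
for c in("scene","top","wrist"):
    im,d=manip.grab_frame(c)
    print(c,[(np.round(r["at"],3),round(r["confidence"],2)) for r in manip.look_for(c,"tube")])
    cv2.imwrite(f"pics/out_{c}.png",im[:,:,::-1])
a,b=[cv2.imread(f"pics/out_{c}.png") for c in("scene","wrist")]
cv2.imwrite("pics/out.png",np.hstack([cv2.resize(a[120:240,270:410],(467,400)),cv2.resize(b,(333,400))[:, :]]))
print(manip.current_time())
E
```

```text
[ 0.02  0.04 -1.4 ]
[-0.06 -0.13 -1.65]
[ 0.12 -0.2  -1.6 ]
scene [(array([0.523, 0.144, 0.034]), 0.47), (array([ 0.634, -0.464,  0.051]), 0.47)]
top []
wrist [(array([0.523, 0.097, 0.035]), 0.64)]
20.25
```

View pics/out.png

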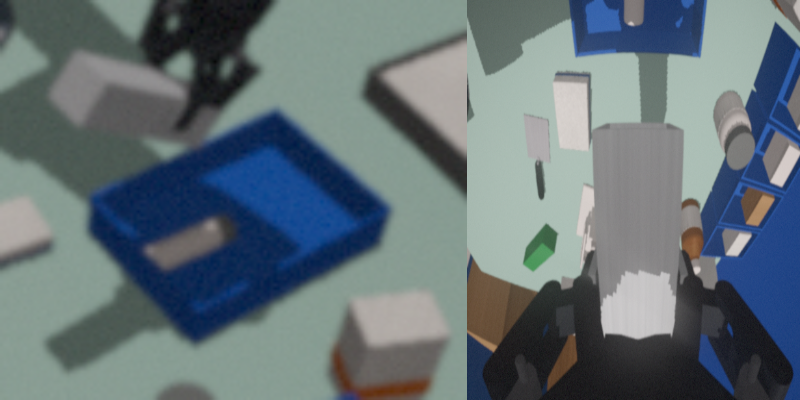

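The tube lies in the tray at about (190,245) in the left crop, and the holder is empty. I'll return above the stand and check how the holder sits in the grip.

```bash
python3 - <<'E'
from h import *
from bench import manip
x,n,a=axes(ey,T0); H=np.load("home.npy"); p=H[:3]; R=H[3:].reshape(3,3)
go(-.09,.28,80,.2); go(-.09,.30,35,.2)
s=p-.006*n+.13*a
manip.move_ptp(s,R); manip.dwell(.2)
e=manip.current_ee_pos()-p; print("t",manip.current_time(),(e@np.c_[x,n,a]).round(4), np.abs(manip.current_tcp_rot()-R).max())
M=MOUTH+e
for c in("top","scene"):
    im,d=manip.grab_frame(c); np.save(c+"_p.npy",im); np.save(c+"_d.npy",d)
    X,_,ok=cloud(c); Q=(X[ok]-(M-.095*a))@np.c_[x,n,a]
    Q=Q[(abs(Q[:,0])<.032)&(abs(Q[:,1])<.04)&(abs(Q[:,2])<.12)]
    for z in np.arange(-.1,.11,.02):
        B=Q[abs(Q[:,2]-z)<.01]
        if len(B)>20: print(c,round(z,2),len(B),np.percentile(B[:,0],[3,97]).round(4),np.percentile(B[:,1],[3,50,97]).round(4))
    print("ends",np.percentile(Q[:,2],[1,99]).round(4))
E
```

```text
t 23.3917 [ 1.000e-04 -5.100e-03  1.307e-01] 0.001911586169809465
top -0.02 36 [-0.0104  0.0234] [-0.0271 -0.0261 -0.0246]
top 0.0 53 [-0.0155  0.0227] [-0.0274 -0.0257 -0.0245]
top 0.02 98 [-0.0213  0.0234] [-0.0271 -0.0256  0.0219]
top 0.04 212 [-0.0307  0.0299] [-0.0349 -0.0217  0.0223]
top 0.06 169 [-0.0258  0.0215] [-0.0269 -0.0212  0.0226]
top 0.08 180 [-0.0257  0.0217] [-0.0271 -0.0097  0.0223]
top 0.1 129 [-0.0254  0.0238] [-0.0264 -0.0032  0.023 ]
ends [-0.0251  0.0967]
scene -0.08 98 [-0.0211  0.0277] [-0.0264 -0.0154  0.0209]
scene -0.06 101 [-0.0207  0.0276] [-0.0271 -0.0156  0.0225]
scene -0.04 93 [-0.0063  0.0271] [-0.0274 -0.0121  0.0222]
scene -0.02 76 [0.0134 0.0277] [-0.0253 -0.0061  0.0236]
scene 0.0 63 [-0.0052  0.028 ] [-0.0256  0.0004  0.0229]
scene 0.02 47 [-0.0302  0.0265] [-0.038  -0.0248  0.0227]
scene 0.04 126 [-0.0283  0.0315] [-0.0384 -0.0238  0.0228]
scene 0.06 130 [-0.0238  0.0277] [-0.0271 -0.0137  0.0212]
scene 0.08 178 [-0.0248  0.0263] [-0.0269 -0.      0.0235]
scene 0.1 110 [-0.0243  0.0271] [-0.0261 -0.0029  0.0236]
ends [-0.0911  0.098 ]
```

The holder sits exactly as it was gripped (within 1–2 mm, no tilt). I'll insert it.

```bash
python3 - <<'E'
from h import *
from bench import manip
x,n,a=axes(ey,T0); H=np.load("home.npy"); p=H[:3]; R=H[3:].reshape(3,3)
f0=manip.current_force(); ok=True
for h,v in((.06,.15),(.03,.08),(.015,.05),(.007,.03),(.002,.03)):
    manip.move_l(p-.005*n+h*a,R,max_speed=v); f=manip.current_force()-f0
    print(h,f.round(1))
    if np.linalg.norm(f)>12: ok=False; print("contact"); break
if ok:
    manip.move_l(p-.001*n+.001*a,R,max_speed=.03); print((manip.current_force()-f0).round(1))
    manip.set_gripper(1.0); manip.dwell(.3)
    manip.move_l(p-.12*n,R,max_speed=.12); manip.move_l(p-.15*n+.15*ez,R,max_speed=.25)
    for c in("top","scene"):
        im,d=manip.grab_frame(c); np.save(c+"_p.npy",im); np.save(c+"_d.npy",d)
        X,_,k=cloud(c); Q=(X[k]-(MOUTH-.095*a))@np.c_[x,n,a]
        Q=Q[(abs(Q[:,0])<.032)&(abs(Q[:,1])<.04)&(Q[:,2]>0)&(Q[:,2]<.13)]
        print(c,np.percentile(Q,[1,5,95,99],axis=0).round(4).tolist())
        print([(np.round(r["at"],3),round(r["confidence"],2)) for r in manip.look_for(c,"tube")])
    cv2.imwrite("pics/end.png",cv2.resize(np.load("scene_p.npy")[130:280,120:400,::-1],None,fx=2.8,fy=2.8))
print(manip.current_time())
E
```

```text
0.06 [ 0.5 -1.3  0.4]
0.03 [-0.4 -1.2  0.8]
0.015 [-0.1 -0.   0.9]
0.007 [ 0.6 -0.5  0.9]
0.002 [-0.3 -0.8  0.6]
[ 0.3 -1.8  0.6]
top [[-0.0258, -0.0269, 0.0019], [-0.0255, -0.0265, 0.0104], [0.0218, 0.0228, 0.0953], [0.0238, 0.0242, 0.0973]]
[(array([0.511, 0.138, 0.034]), 0.8)]
scene [[-0.0249, -0.0272, 0.0011], [-0.0235, -0.0262, 0.0059], [0.0268, 0.0231, 0.0966], [0.0283, 0.0257, 0.099]]
[(array([0.521, 0.143, 0.032]), 0.74)]
29.0167
```

View pics/end.png

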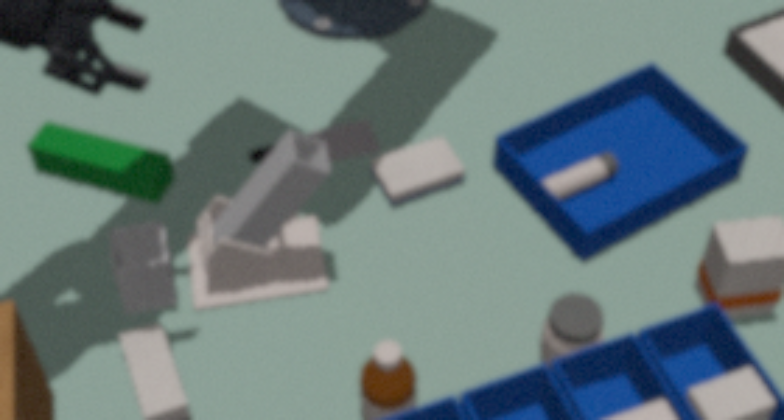

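The holder is home in the stand (285,185) at its original position, the tube is in the tray (580,175), and the hand is clear.

```bash
python3 -c "
from bench import manip
print(manip.sign_off())"
```

```text
the job is handed in; nothing more can be done
None
```

The tube is lying in the blue tray, the empty holder is back fully home in its stand and released, and I handed the job in just after 29.0 s; no verdict was shown.

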